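Roll the film roll down the step and stop it on the line under the guard

TASK

Roll the blue film roll along the bay's raised plate and over its small step, without picking it up, and stop it under the clear guard with its axis over the red stop line and square to the bay. Hold it back lightly as it comes down the step so that it does not run on into the backstop, never press it hard, and leave the other things standing where they are.

Things in the scene. Friction and masses are not known exactly. Their poses are not given: they have to be found in the camera images.
- bay: the whole fixed bay (floor, guard, posts, backstop); origin on the table under the middle of the stop line, axes as for the line. To its right (-y) stand a wash tub and a tilted colander, taller than the roll and close to the bay, and on the near left a bag sealer: come and go well above them
- roll_center (a point): centre of the blue film roll, a smooth rigid cylinder 84 mm in diameter and 120 mm long, 0.35 to 0.65 kg. Its y axis is the roll's axis; x and z turn as it rolls. It starts on the raised plate (centre 44 mm above the line). Friction about 0.5 (0.42 to 0.58) against floor and fingers. On the level it coasts about 3 mm when let go at 30 mm/s and 30 mm at 100 mm/s.
- stop_line (a point): middle of the red stop line, on top of the grey bay floor (245 x 150 mm, fixed; from 165 mm before the line to 80 mm past it). x: along the bay, the way the roll must travel; y: along the red line; z: up. The bay is open in front and at both sides. The roll starts 85 to 135 mm before the line, within 4 degrees of square. Resting on the line, its centre is 42 mm above this point.
- film_roll: the film roll as a body; origin and axes as for roll_center
- tape: bystander: roll of packing tape lying flat left of the front of the bay, 83 mm wide, 24 mm high, origin under its centre
- soap: bystander: soap bottle with orange pump, standing behind the bay, 60 x 77 x 173 mm, origin under its centre
- guard_edge (a point): middle of the lower front edge (yellow) of the fixed clear guard plate, 36 mm before the line and 228 mm above the bay floor; axes as for the line. The plate, 150 mm wide and 15 mm thick with its side bars, reaches from here 125 mm onward in x, so a tool pointing straight down cannot reach the line; its posts stand behind the backstop.
- backstop_face (a point): middle of the front face of the black backstop, 72 mm past the line, 140 mm wide, 90 mm high: the roll touches it when its axis is 30 mm past the line
- step_edge (a point): middle of the edge where the raised aluminium running plate (136 mm wide, level, 2 mm above the grey floor) ends in a 2 mm step down, 17 mm before the line. The roll tips over this edge and is down on the grey floor once its axis is 13 mm past the edge. Let go at the edge it runs on into the backstop; held by light pressure of the fingertips on its top it can be rolled down and stopped.
- plum_cup: bystander: clear cup of plums, 110 mm wide, 46 mm high, standing behind the wash tub, origin under its centre

How it is judged:
By the outcome, as a careful person would: the job done as asked, in the order asked, and still so for the second after the job is handed in, with the robot touching nothing.
It also fails if it takes over 51 s, if anything falls off the work surface, if the arm or the gripper's body presses on something with over 40 N, if the wrist force passes 120 N, or if a joint passes its speed limit or range.

ROBOT

A 7-joint arm with a two-finger parallel gripper is mounted at the origin on the work surface; the furniture and walls round the work are solid. World frame = base frame: x ahead of the robot, y to its left, z up, the work surface at z = 0. Lengths are in m, angles in rad, forces in N, time in s.
With the tool pointing down it reaches from about 0.425 to 0.875 m from the base axis. Payload 4.7 kg.
Tool frame: the origin (TCP) lies on the mounting face of the last link; the fingertips stand ctrl.tcp_to_tips ahead of it and the grasp point (between the pads) lies 164 mm ahead of it (ctrl.tcp_to_tips is the distance from the TCP to the fingertips, in m); z points along the fingers, y is the line along which they close (so a half turn about z gives the same grasp; the last joint's range is limited). The gripper opens to 87 mm and grips with 3 to 60 N. Pads are 19 mm wide; open, the fingers measure 117 mm over their backs; the gripper's body (75 mm by 190 mm) begins 51 mm behind the grasp point.
Start: joints at [1.211, 0.321, -0.07, 1.45, 0.023, 1.371, -0.057], TCP at [0.237, -0.605, 0.405] pointing down, gripper open.
Joint ranges: [-2.86, 2.86], [-0.3, 2.09], [-1.38, 1.24], [0.06, 2.45], [-1.56, 4.7], [0.09, 2.05], [-2.69, 2.69]. Speed limits (rad/s): [2.57, 2.57, 3.14, 3.14, 3.14, 3.14, 3.14].

INTERFACE

Orientations are given as a rotation vector (axis times angle).
In Python, from bench import ctrl gives the robot as it stands.
- The arm moves only by the tool move_arm, never from a script. Its argument "increments" is text: rows parted by semicolons, each of 7 numbers parted by spaces: the shift along the world's x, y, z in mm, then the turn, a rotation vector about the world's x, y, z in degrees, then the closure in counts, from 0 (fully open) to 255 (shut). A call has exactly 8 rows; each row shifts and turns the commanded pose from where the row before left it; what a row does not reach is not made up. A row lasts 1/12 s, in which the tool goes at most 41.7 mm and 7.16 degrees, less where a joint would pass 70% of its speed; a pose out of reach is approached as far as the arm can. A call with a gripper value outside its range is refused whole. The fingers move at their own pace and stop on an object; "grip_force" is the grip in N (left out, the last holds). Time passes only in rows, so rows that do not move let the fingers close, or fill a call up. It gives the time, the measured TCP pose, the force, the opening and the grip force at its end, in the units of the state.
- ctrl.get_state(): the state, without advancing time (a new reading comes with each control period).
- ctrl.get_image(name): name is "scene" or "top" or "wrist"; returns a dict with "frame" (384x512x3 uint8, red, green, blue), "depth" (384x512 float32, m along the optical axis (not along the pixel's ray), 0 where there is no reading), "fx", "fy", "cx", "cy" (pixels), "position" and "orientation" of the camera in the world. Camera axes: x right, y down, z forward; pixel columns grow to the right and rows downward; lengths in m; the calibration is good to about 2 mm. A picture is of the moment at which its call begins.
- ctrl.close_job(): hands the job in; it is judged then, once.
Trained networks look in a picture, given as the dict that the camera call returned (one of the last four; its "shot" number tells which), for a name from the list of things; names that differ only in an ending like _2 or _b are one class to them, and where a whole thing is asked for, a point or a joint stands for the part that bears it (a point fixed in the world has none). Each returns a list of dicts, best first, with "score" (0 to 1); they miss things now and then, are a little off and sometimes report something else, mostly with a low value. They report only what shows in the picture. A call takes as long as a camera call.
- ctrl.find_in(target, picture): "centre" ([x, y, z] in m, in world coordinates, good to about 4 mm: the middle of the surface that is visible of it).
- ctrl.silhouettes(target, picture): "region" (384x512 bool, what is visible of it).
The state is a dict: "time": time; "joint_positions": joint angles; "qd": joint speeds; "joint_torque": joint torques, N m; "position": TCP position; "tool_rot": TCP orientation; "ft_force": force on the tool from outside, world axes, zero at the start; "torque": the same for the moment, N m; "grip_width": opening from 0.0 (shut) to 1.0 (fully open); "grip_force": force on a finger pad.
Only numpy, scipy, OpenCV 4.12 (cv2) and the standard library are available. Lean on these libraries where they do the work, as an engineer would, in place of code of your own. Each camera call takes 0.05 s, during which the arm holds its last target. There are 200 camera calls.

## Working session

There is one attempt and no reset: what is moved stays moved. The work goes in short steps, Python scripts to look and compute and a tool call to move; the robot and the scene stay as the last step left them, time stands still between calls to the robot, and variables do not carry over. Pictures are saved under pics/ and viewed, at most 10 in all, crops included, and the job is handed in when it is done.

Besides the shell and the picture viewer there is one more tool, called as name(argument=value, ...), one argument or row to a line, values as JSON. move_arm: Moves the arm, as the interface text tells. Its arguments: {"type":"object","properties":{"increments":{"type":"string"},"grip_force":{"type":"number"}},"required":["increments"]}

```bash
mkdir -p pics; cat > h.py <<'E'
from bench import ctrl
import numpy as np, cv2
from scipy.spatial.transform import Rotation as R
np.set_printoptions(precision=4,suppress=True)
def camR(p):
    o=np.array(p["orientation"])
    return o if o.shape==(3,3) else (R.from_rotvec(o).as_matrix() if o.size==3 else R.from_quat(o).as_matrix())
def cloud(p):
    d=p["depth"]; v,u=np.mgrid[:384,:512]
    c=np.stack([(u-p["cx"])/p["fx"]*d,(v-p["cy"])/p["fy"]*d,d],-1)
    return c@camR(p).T+np.array(p["position"])
def save(p,n): cv2.imwrite("pics/"+n,p["frame"][...,::-1])
E
python3 - <<'E'
from h import *
s=ctrl.get_state(); print(s["time"],s["position"],s["tool_rot"],ctrl.tcp_to_tips,s["grip_width"])
ims=[]
for n in("scene","top"):
    p=ctrl.get_image(n); ims.append(p["frame"]); print(n,p["position"],p["orientation"])
    for t in("film_roll","stop_line","guard_edge","step_edge","backstop_face","bay","tape","soap","plum_cup"):
        print(t,[(np.round(r["centre"],3).tolist(),round(r["score"],2)) for r in ctrl.find_in(t,p)[:2]])
    cv2.imwrite(f"pics/{n}0.png",p["frame"][...,::-1])
    np.savez(f"{n}0.npz",c=cloud(p),f=p["frame"])
E
```

```text
0.0 [ 0.2372 -0.6049  0.4036] [-3.085  -0.5834  0.0008] 0.1822 0.9972890765551229
scene [-0.1172  0.7399  0.6207] [-0.9453  2.1979 -1.3597]
film_roll [([0.532, 0.234, 0.07], 0.66), ([0.697, -0.027, 0.1], 0.22)]
stop_line [([0.658, 0.183, 0.059], 0.91)]
guard_edge [([0.655, 0.181, 0.066], 0.76)]
step_edge [([0.654, 0.182, 0.065], 0.83)]
backstop_face [([0.657, 0.179, 0.063], 0.62), ([0.532, 0.234, 0.068], 0.28)]
bay [([0.659, 0.182, 0.065], 0.67)]
tape [([0.409, 0.332, 0.026], 0.75)]
soap [([0.696, -0.024, 0.101], 0.85)]
plum_cup []
top [0.3113 0.1395 1.5549] [-2.1268  2.151  -0.2466]
film_roll [([0.553, 0.215, 0.087], 0.82)]
stop_line [([0.625, 0.17, 0.24], 0.6)]
guard_edge [([0.628, 0.165, 0.242], 0.74)]
step_edge [([0.63, 0.169, 0.236], 0.9)]
backstop_face [([0.63, 0.171, 0.236], 0.86)]
bay [([0.625, 0.169, 0.235], 0.59)]
tape [([0.402, 0.329, 0.026], 0.89), ([0.55, 0.215, 0.081], 0.27)]
soap [([0.692, -0.03, 0.111], 0.64)]
plum_cup [([0.656, -0.202, 0.022], 0.6)]
```

View pics/scene0.png

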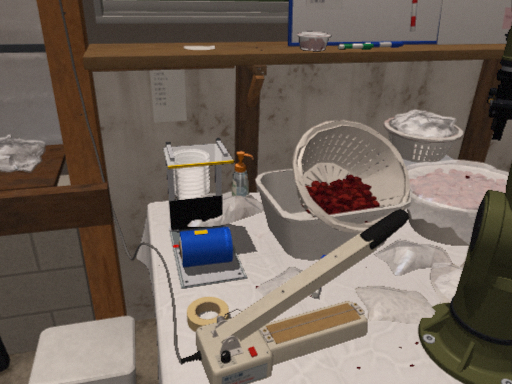

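View pics/top0.png

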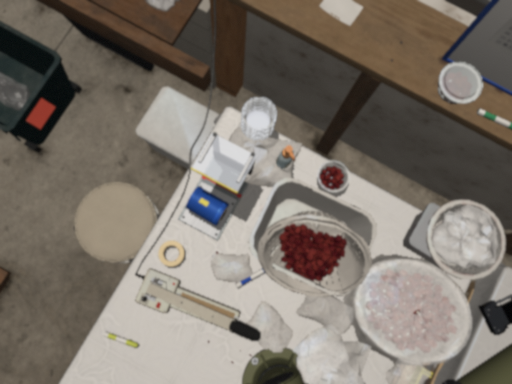

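The scene view shows the roll at (208,245), the yellow guard edge at (165–232,163) and the red line end near (178,246). The top view shows the roll at (207,205) and the yellow edge from (194,165) to (241,190). Next I fit the geometry.

```bash
python3 - <<'E'
from h import *
for n,box in(("top",(140,240,170,260)),("scene",(135,290,150,260))):
    z=np.load(n+"0.npz"); c=z["c"]; f=z["f"]; hsv=cv2.cvtColor(f,cv2.COLOR_RGB2HSV)
    m=np.zeros((384,512),bool); m[box[0]:box[1],box[2]:box[3]]=1
    H,S,V=[hsv[...,i].astype(int) for i in range(3)]
    blue=m&(H>100)&(H<130)&(S>120); yel=m&(H>15)&(H<35)&(S>130)&(V>100); red=m&((H<8)|(H>172))&(S>130)
    print(n,"blue",blue.sum(),"yel",yel.sum(),"red",red.sum())
    P=c[yel&(c[...,2]>.18)&(c[...,2]<.3)]; print("yellow",len(P),P.mean(0) if len(P) else 0)
    if len(P)>5:
        q=P[:,:2]-P[:,:2].mean(0); w=np.linalg.svd(q)[2][0]; t=q@w; print(" dir",w,np.degrees(np.arctan2(w[1],w[0])),P[t.argmin()],P[t.argmax()], "z",np.percentile(P[:,2],[5,50,95]))
    P=c[red]; print("red",P[:12],np.argwhere(red)[:12].tolist())
    P=c[blue]; P=P[(P[:,2]>.02)&(P[:,2]<.12)]; top=P[P[:,2]>np.percentile(P[:,2],97)-.012]
    print("blue",P.mean(0),"zmax",np.percentile(P[:,2],[50,97,100]))
    q=top[:,:2]-top[:,:2].mean(0); w=np.linalg.svd(q)[2][0]; t=q@w; print(" top mean",top.mean(0),"axis deg",np.degrees(np.arctan2(w[1],w[0])),"ext",np.percentile(t,[1,99]))
    # floor points low
    reg=m&(c[...,2]>.004)&(c[...,2]<.03)&(S<60)&(V>60)&(V<190)
    P=c[reg]; print("floor z",np.histogram(P[:,2],bins=np.arange(.004,.032,.002)))
E
```

```text
top blue 739 yel 49 red 11
yellow 5 [0.5892 0.1778 0.236 ]
red [[ 0.658   0.2339  0.0052]
 [ 0.6581  0.2306  0.0048]
 [ 0.6009  0.1206 -0.0034]
 [ 0.6001  0.1173  0.0003]
 [ 0.5981  0.1141  0.0112]
 [ 0.5956  0.1207  0.0066]
 [ 0.5963  0.1173  0.0029]
 [ 0.5953  0.1141  0.0081]
 [ 0.5968  0.1106 -0.0001]
 [ 0.5929  0.1174  0.0024]
 [ 0.5922  0.1141  0.0063]] [[177, 203], [177, 204], [194, 237], [194, 238], [194, 239], [195, 237], [195, 238], [195, 239], [195, 240], [196, 238], [196, 239]]
blue [0.5479 0.2168 0.0816] zmax [0.0833 0.0931 0.0989]
 top mean [0.5528 0.2137 0.087 ] axis deg 58.24048856597444 ext [-0.0518  0.0569]
floor z (array([299, 237, 148,  84,  36,  15,   5,   3,   2,   6,  12,  11,   7]), array([0.004, 0.006, 0.008, 0.01 , 0.012, 0.014, 0.016, 0.018, 0.02 ,
       0.022, 0.024, 0.026, 0.028, 0.03 ]))
scene blue 1772 yel 244 red 38
yellow 198 [0.5968 0.1894 0.2368]
 dir [0.4763 0.8793] 61.55754182817361 [0.5627 0.1227 0.2388] [0.6333 0.2526 0.2331] z [0.2335 0.2371 0.2394]
red [[ 1.0351 -0.3261  0.0629]
 [ 0.9583 -0.356  -0.0327]
 [ 0.6674  0.0915  0.0888]
 [ 0.6684  0.0941  0.0864]
 [ 0.6958  0.1457  0.0907]
 [ 0.6836  0.1257  0.0855]
 [ 0.7049  0.168   0.0862]
 [ 0.6652  0.0936  0.0694]
 [ 0.7107  0.1803  0.0765]
 [ 0.6947  0.1442  0.0698]
 [ 0.6712  0.106   0.0654]
 [ 0.6901  0.1412  0.0676]] [[137, 237], [164, 256], [198, 215], [199, 214], [200, 192], [201, 201], [203, 183], [205, 215], [207, 178], [207, 193], [207, 210], [208, 195]]
blue [0.5346 0.2289 0.0659] zmax [0.0701 0.0893 0.0923]
 top mean [0.5458 0.2212 0.0849] axis deg 59.83249415259075 ext [-0.0558  0.0562]
floor z (array([794, 524, 117,  16,  12,  15,  20,  30,  56,  87, 100, 109, 112]), array([0.004, 0.006, 0.008, 0.01 , 0.012, 0.014, 0.016, 0.018, 0.02 ,
       0.022, 0.024, 0.026, 0.028, 0.03 ]))
```

```bash
cat >> h.py <<'E'
BX=np.array([np.cos(np.radians(-28.4)),np.sin(np.radians(-28.4)),0]); BY=np.array([-BX[1],BX[0],0]); L0=np.array([.6275,.173,.008])
def goalR(tilt,sgn=1):  # tilt from vertical deg
    t=np.radians(tilt); z=np.sin(t)*BX-np.cos(t)*np.array([0,0,1.]); y=sgn*BY
    return np.stack([np.cross(y,z),y,z],1)
def bay(p): d=np.array(p)-L0; return np.array([d@BX,d@BY,d[2]])*1000
def world(b): b=np.array(b)/1000; return L0+BX*b[0]+BY*b[1]+np.array([0,0,b[2]])
def report(tilt,sgn,tipbay):
    s=ctrl.get_state(); Rc=R.from_rotvec(s["tool_rot"]); tip=np.array(s["position"])+Rc.as_matrix()[:,2]*ctrl.tcp_to_tips
    G=goalR(tilt,sgn); dr=(R.from_matrix(G)*Rc.inv()).as_rotvec(degrees=True)
    tcp=world(tipbay)-G[:,2]*ctrl.tcp_to_tips
    print("t",s["time"],"tip bay",bay(tip),"dTCP mm",(tcp-s["position"])*1000,"dRot",dr,np.linalg.norm(dr),"F",np.array(s["ft_force"]),"q",np.array(s["joint_positions"]))
    return s
E
python3 - <<'E'
from h import *
for n in("top","scene"):
    c=np.load(n+"0.npz")["c"].reshape(-1,3); c=c[np.isfinite(c).all(1)&(c[:,2]<.8)]
    print(n)
    for x in np.arange(.1,.85,.1): print(round(x,1),[round(float(np.percentile(k,99)),2) if len(k:=c[(abs(c[:,0]-x)<.05)&(abs(c[:,1]-y)<.05),2])>3 else None for y in np.arange(-.7,.55,.1)])
s=ctrl.get_state(); print(R.from_rotvec(s["tool_rot"]).as_matrix())
for sg in(1,-1): report(50,sg,(-150,0,160))
E
```

```text
top
0.1 [-0.01, 0.13, 0.16, 0.69, 0.69, 0.65, 0.04, 0.3, 0.03, 0.01, 0.01, 0.02, 0.02]
0.2 [-0.01, 0.37, 0.34, 0.68, 0.67, 0.15, 0.06, 0.03, 0.25, 0.21, 0.15, 0.06, 0.02]
0.3 [-0.01, 0.33, 0.31, 0.16, 0.16, 0.22, 0.14, 0.14, 0.03, 0.15, 0.15, 0.1, 0.01]
0.4 [0.21, 0.26, 0.26, 0.23, 0.15, 0.29, 0.15, 0.24, 0.22, 0.03, 0.03, 0.05, 0.01]
0.5 [None, 0.25, 0.25, 0.22, 0.14, 0.3, 0.31, 0.29, 0.14, 0.09, 0.08, 0.01, -0.35]
0.6 [None, 0.38, 0.01, 0.01, 0.01, 0.14, 0.14, 0.14, 0.25, 0.24, 0.09, 0.01, -0.35]
0.7 [-0.8, 0.42, 0.42, 0.45, 0.02, 0.05, 0.11, 0.18, 0.25, 0.25, 0.01, None, -0.35]
0.8 [-0.25, 0.49, 0.54, 0.46, 0.41, 0.4, 0.03, 0.15, 0.15, 0.01, -0.01, -0.8, -0.8]
scene
0.1 [None, None, 0.16, 0.16, 0.15, 0.12, 0.04, 0.31, 0.02, 0.0, 0.0, None, None]
0.2 [None, 0.45, 0.39, 0.16, 0.16, 0.15, 0.05, 0.03, 0.25, 0.21, 0.15, 0.06, None]
0.3 [0.34, 0.5, 0.32, 0.16, 0.16, 0.22, 0.14, 0.15, 0.02, 0.16, 0.15, 0.1, 0.0]
0.4 [None, 0.26, 0.26, 0.23, 0.24, 0.29, 0.15, 0.24, 0.22, 0.02, 0.03, 0.04, 0.0]
0.5 [None, 0.25, 0.25, 0.22, 0.14, 0.3, 0.3, 0.29, 0.14, 0.09, 0.08, 0.01, None]
0.6 [0.42, 0.4, None, None, None, None, 0.14, 0.14, 0.25, 0.24, 0.09, 0.0, None]
0.7 [0.55, 0.42, 0.42, 0.45, None, None, 0.17, 0.17, 0.25, 0.25, 0.01, None, None]
0.8 [0.55, 0.55, 0.55, 0.46, 0.4, 0.4, 0.02, 0.13, 0.13, 0.0, -0.02, None, None]
[[ 0.931   0.3651 -0.    ]
 [ 0.3651 -0.931  -0.0001]
 [-0.0001  0.0001 -1.    ]]
t 1.0 tip bay [  26.8672 -870.1023  214.5974] dTCP mm [ 135.4785  915.867  -119.6815] dRot [-61.6613   3.7701 120.1691] 135.11825302391497 F [-0.152  -0.1626  0.7216] q [ 1.2111  0.321  -0.0701  1.4505  0.0226  1.3708 -0.0569]
t 1.0 tip bay [  26.8672 -870.1023  214.5974] dTCP mm [ 135.4785  915.867  -119.6815] dRot [ -3.1326 -51.4327 -46.5316] 69.42855900806094 F [-0.152  -0.1626  0.7216] q [ 1.2111  0.321  -0.0701  1.4505  0.0226  1.3708 -0.0569]
```

move_arm(
  increments="15 20 30 0 0 4.6 0;20 27 22 0 0 4.6 0;21 27 17 0 0 4.6 0;22 28 15 0 0 4.6 0;22 28 15 0 0 4.6 0;22 28 15 0 0 4.6 0;22 28 15 0 0 4.6 0;22 28 15 0 0 4.6 0",
)

```text
time: 1.67
position: [0.4041, -0.3894, 0.5498]
tool_rot: [2.741, 1.533, -0.0]
ft_force: [0.3, -1.0, 0.6]
grip_width: 0.997
grip_force: 0.0
```

move_arm(
  increments="15 35 0 0 0 4.6 0;12 36 0 0 0 4.6 0;12 36 0 0 0 4.6 0;10 36 0 0 0 4.6 0;10 36 0 0 0 4.6 0;8 36 0 0 0 4.6 0;5 36 0 0 0 4.6 0;2 36 0 0 0 4.6 0",
)

```text
time: 2.33
position: [0.4775, -0.1021, 0.5489]
tool_rot: [2.116, 2.321, 0.0]
ft_force: [0.8, -0.3, -0.5]
grip_width: 1.001
grip_force: 0.0
```

```bash
python3 -c "
from h import *
s=report(50,1,(-150,0,160)); print(s['position'])"
```

```text
t 2.3333 tip bay [  -0.9746 -313.2728  358.6573] dTCP mm [-104.7411  412.797  -263.7414] dRot [-43.3642 -28.5909  52.5744] 73.90512935701979 F [ 0.8421 -0.2567 -0.4556] q [ 0.7383 -0.0417 -0.5558  1.5707 -0.0219  1.6056  0.2742]
[ 0.4775 -0.1021  0.5489]
```

move_arm(
  increments="-5 34 0 -3.1 -2.05 3.75 0;-5 34 0 -3.1 -2.05 3.75 0;-5 34 0 -3.1 -2.05 3.75 0;-6 34 0 -3.1 -2.05 3.75 0;-8 34 0 -3.1 -2.05 3.75 0;-8 34 0 -3.1 -2.05 3.75 0;-8 34 0 -3.1 -2.05 3.75 0;-8 34 0 -3.1 -2.05 3.75 0",
)

```text
time: 3.0
position: [0.4232, 0.1698, 0.5493]
tool_rot: [1.198, 2.346, -0.168]
ft_force: [1.4, -0.0, 0.3]
grip_width: 0.998
grip_force: 0.0
```

```bash
python3 -c "
from h import *
s=report(50,1,(-150,0,160)); print(s['position'])"
```

```text
t 3.0 tip bay [ -90.203  -119.6442  382.9608] dTCP mm [ -50.3868  140.9217 -264.1578] dRot [-18.5703 -11.8923  22.5647] 31.550672210810163 F [ 1.4438 -0.0153  0.3268] q [ 0.4462 -0.2809 -0.8588  1.7373  0.2589  1.3672  0.1851]
[0.4232 0.1698 0.5493]
```

move_arm(
  increments="-3 18 -20 -2.3 -1.5 2.8 0;-5 18 -25 -2.3 -1.5 2.8 0;-6 18 -28 -2.3 -1.5 2.8 0;-7 18 -28 -2.3 -1.5 2.8 0;-7 18 -28 -2.3 -1.5 2.8 0;-7 18 -28 -2.3 -1.5 2.8 0;-7 17 -28 -2.3 -1.5 2.8 0;-8 16 -25 -2.3 -1.5 2.8 0",
)

```text
time: 3.67
position: [0.3768, 0.3029, 0.347]
tool_rot: [0.593, 2.215, -0.262]
ft_force: [0.7, -2.6, 0.6]
grip_width: 1.005
grip_force: 0.0
```

```bash
python3 - <<'E'
from h import *
s=report(50,1,(-150,0,60)); print(s['position'])
p=ctrl.get_image("wrist"); save(p,"w1.png"); print(p["position"],camR(p)[:,2])
E
```

```text
t 3.6667 tip bay [-144.015    -7.3095  220.4461] dTCP mm [  -3.9949    7.7912 -161.8786] dRot [-0.6932 -0.2921  1.3707] 1.5635620178646328 F [ 0.6619 -2.6474  0.5612] q [ 0.3007  0.1396 -1.374   2.0422  1.0523  1.3182 -0.4479]
[0.3768 0.3029 0.347 ]
[0.3432 0.3227 0.2687] [ 0.8021 -0.4553 -0.3864]
```

View pics/w1.png

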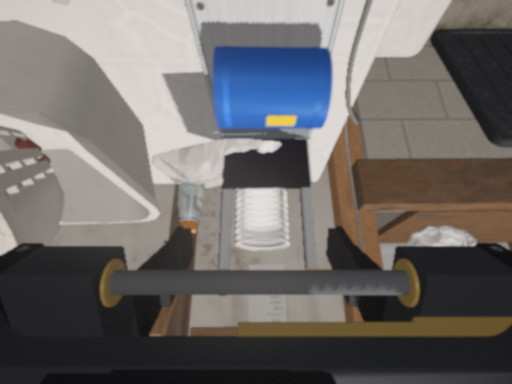

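```bash
python3 - <<'E'
from h import *
s=report(25,1,(-155,0,115))
p=ctrl.get_image("wrist"); c=cloud(p); hsv=cv2.cvtColor(p["frame"],cv2.COLOR_RGB2HSV); H,S,V=[hsv[...,i].astype(int) for i in range(3)]
m=(H>100)&(H<130)&(S>120)&(c[...,2]>.02)&(c[...,2]<.12); m[240:]=0
P=(c[m]-L0)@np.stack([BX,BY,[0,0,1]],1)*1000
print(len(P),"roll y ext",np.percentile(P[:,1],[1,99]),"z",np.percentile(P[:,2],[1,50,99]))
# fit cylinder: unknown x0,z0,yaw with R=42
from scipy.optimize import least_squares
def res(q):
    x0,z0,a=q; dx=(P[:,0]-x0-a*P[:,1])*np.cos(a); return np.hypot(dx,P[:,2]-z0)-42
r=least_squares(res,[-90,44,0],loss="soft_l1"); print(r.x, np.degrees(r.x[2]),np.abs(r.fun).mean())
blk=(V<40)&(c[...,2]>.02)&(c[...,2]<.1); blk[200:]=0; blk[:130]=0
Q=(c[blk]-L0)@np.stack([BX,BY,[0,0,1]],1)*1000
Q=Q[(abs(Q[:,1])<90)&(Q[:,0]>40)&(Q[:,0]<100)]; print("backstop",len(Q),np.percentile(Q,[2,50,98],axis=0)); print(np.polyfit(Q[:,1],Q[:,0],1))
E
```

```text
t 3.7167 tip bay [-150.2426   -4.3997  205.8491] dTCP mm [ 48.3402 -22.6705 -48.0017] dRot [10.9979 20.0234  0.5155] 22.85072365312776 F [  2.1529  -4.8522 -10.3709] q [ 0.2858  0.1742 -1.3736  2.0475  1.0592  1.319  -0.4529]
8337 roll y ext [-50.923   57.8577] z [18.9216 63.2492 81.0538]
[-83.7895  38.8151   0.0462] 2.6478806849925505 0.508374911238966Traceback (most recent call last):
  File "<stdin>", line 14, in <module>
    return _quantile_unchecked(
        a, q, axis, out, overwrite_input, method, keepdims, weights)
    return _ureduce(a,
                    func=_quantile_ureduce_func,
    ...<5 lines>...
                    overwrite_input=overwrite_input,
                    method=method)
    r = func(a, **kwargs)
    result = _quantile(arr,
                       quantiles=q,
    ...<2 lines>...
                       out=out,
                       weights=wgt)
    slices_having_nans = np.isnan(arr[-1, ...])
                                  ~~~^^^^^^^^^
IndexError: index -1 is out of bounds for axis 0 with size 0
```

move_arm(
  increments="8 -4 -8 1.9 3.4 0.1 70;8 -4 -8 1.9 3.4 0.1 70;8 -4 -8 1.9 3.4 0.1 70;8 -4 -8 1.9 3.4 0.1 70;8 -4 -8 1.8 3.3 0.1 70;8 -4 -8 1.8 3.3 0 70;0 0 0 0 0 0 70;0 0 0 0 0 0 70",
)

```text
time: 4.43
position: [0.4256, 0.278, 0.2995]
tool_rot: [0.688, 2.608, -0.155]
ft_force: [0.4, 0.2, 0.0]
grip_width: 0.73
grip_force: 0.0
```

```bash
cat >> h.py <<'E'
def look():
    from scipy.optimize import least_squares
    p=ctrl.get_image("wrist"); c=cloud(p); hsv=cv2.cvtColor(p["frame"],cv2.COLOR_RGB2HSV); H,S,V=[hsv[...,i].astype(int) for i in range(3)]
    m=(H>100)&(H<130)&(S>120)&(c[...,2]>.02)&(c[...,2]<.12)
    B=np.stack([BX,BY,[0,0,1]],1)
    P=(c[m]-L0)@B*1000
    P=P[(abs(P[:,1])<80)&(P[:,0]>-180)&(P[:,0]<60)]
    def res(q):
        x0,z0,a=q; dx=(P[:,0]-x0-a*P[:,1])*np.cos(a); return np.hypot(dx,P[:,2]-z0)-42
    r=least_squares(res,[P[:,0].mean(),44,0],loss="soft_l1")
    print("roll n",len(P),"x z yawdeg",r.x[:2],np.degrees(-r.x[2]),"yext",np.percentile(P[:,1],[1,99]),"res",np.abs(r.fun).mean())
    red=((H<8)|(H>172))&(S>110)&(abs(c[...,2]-.008)<.015); Q=(c[red]-L0)@B*1000; Q=Q[(abs(Q[:,0])<25)&(abs(Q[:,1])<85)]
    if len(Q)>10: print("red n",len(Q),"med",np.median(Q,0),"yext",np.percentile(Q[:,1],[2,98]),"fit",np.polyfit(Q[:,1],Q[:,0],1))
    fl=(S<60)&(abs(c[...,2]-.009)<.01)&(V>70)&(V<200); Q=(c[fl]-L0)@B*1000; Q=Q[(abs(Q[:,1])<60)&(Q[:,0]>-160)&(Q[:,0]<-20)]
    if len(Q): print("plate z med",np.median(Q[:,2]))
    return p
E
python3 - <<'E'
from h import *
p=look(); save(p,"w2.png")
report(25,1,(-155,0,52))
E
```

```text
roll n 8788 x z yawdeg [-83.7953  38.7412] -2.6994077339164657 yext [-50.2173  58.7803] res 0.4863912111902959
plate z med -2.689621703822205
t 4.4833 tip bay [-148.542    -4.2934  127.7828] dTCP mm [ -1.4241   4.5571 -74.3291] dRot [0.3773 1.0028 1.0057] 1.4694964190611395 F [-0.9765  0.2807 -0.598 ] q [ 0.4494  0.2897 -1.3569  1.9887  0.8185  1.1516 -0.2036]
```

View pics/w2.png

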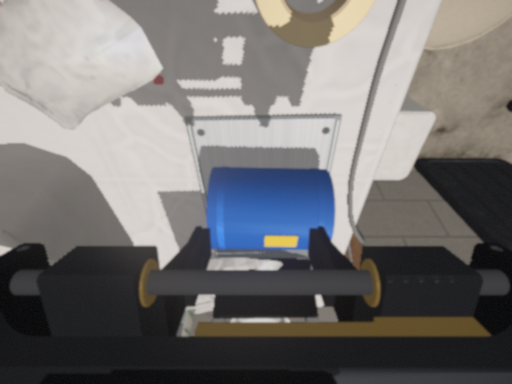

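```bash
python3 - <<'E'
from h import *
p=ctrl.get_image("wrist"); c=cloud(p); B=np.stack([BX,BY,[0,0,1]],1)
b=(c-L0)@B*1000
f=p["frame"].astype(int)
g=f.sum(2)
for u in(215,240,265,290,315):
    print(u,[(v,int(g[v,u]),b[v,u].round().astype(int).tolist()) for v in range(105,132,2)][::1])
v=155
for v in (140,160): print(v,[(u,int(g[v,u]),b[v,u].round().astype(int).tolist()) for u in list(range(180,204,3))+list(range(326,346,3))])
print("table z",np.median(b[20:80,190:220,2]),np.median(b[150:200,365:380,2]), b[90,150:180,2].mean())
z=np.load("top0.npz"); q=(z["c"].reshape(-1,3)-L0)@B*1000
k=(q[:,0]>-230)&(q[:,0]<-175)&(abs(q[:,1])<60); print("top table",np.median(q[k,2])); k=(q[:,0]>-160)&(q[:,0]<-140)&(abs(q[:,1])<60); print("top plate",np.median(q[k,2]))
z=np.load("scene0.npz"); q=(z["c"].reshape(-1,3)-L0)@B*1000
k=(q[:,0]>-230)&(q[:,0]<-175)&(abs(q[:,1])<60); print("scene table",np.median(q[k,2])); k=(q[:,0]>-160)&(q[:,0]<-140)&(abs(q[:,1])<60); print("plate",np.median(q[k,2]))
E
```

```text
215 [(105, 648, [-175, -45, -8]), (107, 644, [-174, -45, -8]), (109, 639, [-172, -45, -7]), (111, 634, [-169, -46, -9]), (113, 631, [-168, -46, -7]), (115, 592, [-165, -46, -9]), (117, 414, [-165, -46, -5]), (119, 392, [-163, -46, -5]), (121, 549, [-162, -46, -2]), (123, 610, [-160, -46, -3]), (125, 613, [-157, -47, -3]), (127, 613, [-155, -47, -3]), (129, 613, [-153, -47, -3]), (131, 612, [-151, -47, -3])]
240 [(105, 636, [-174, -22, -9]), (107, 633, [-173, -22, -8]), (109, 631, [-171, -22, -8]), (111, 631, [-169, -22, -8]), (113, 631, [-167, -22, -8]), (115, 583, [-165, -22, -8]), (117, 404, [-164, -22, -6]), (119, 441, [-163, -22, -4]), (121, 588, [-161, -22, -3]), (123, 621, [-160, -22, -2]), (125, 622, [-157, -22, -2]), (127, 622, [-155, -23, -3]), (129, 622, [-153, -23, -2]), (131, 622, [-150, -23, -3])]
265 [(105, 385, [-175, 2, -8]), (107, 388, [-173, 2, -7]), (109, 391, [-171, 2, -8]), (111, 393, [-169, 2, -7]), (113, 392, [-166, 2, -9]), (115, 361, [-165, 2, -7]), (117, 289, [-164, 2, -5]), (119, 327, [-162, 2, -5]), (121, 362, [-161, 2, -2]), (123, 376, [-159, 2, -2]), (12
[... 1248 characters left out ...]
(338, 636, [-135, 77, -8]), (341, 637, [-135, 80, -8]), (344, 637, [-135, 83, -8])]
160 [(180, 640, [-113, -91, -8]), (183, 637, [-112, -88, -9]), (186, 638, [-112, -85, -9]), (189, 643, [-113, -81, -8]), (192, 600, [-113, -78, -8]), (195, 567, [-115, -73, -4]), (198, 368, [-115, -70, -5]), (201, 383, [-116, -67, -3]), (326, 573, [-114, 66, -3]), (329, 579, [-113, 70, -4]), (332, 595, [-109, 75, -8]), (335, 641, [-109, 78, -8]), (338, 641, [-110, 81, -7]), (341, 643, [-109, 84, -8]), (344, 643, [-109, 88, -8])]
table z -8.047919068647081 -9.641794753814235 -0.028610096921995877
top table -6.936182761528402
top plate -1.4996941977978226
scene table -7.518530844330955
plate -2.1208267760471284
```

```bash
sed -i 's/L0=np.array(\[.6275,.173,.008\])/L0=np.array([.6275,.173,.0035])/; s/\[2\]-.009)/[2]-.0055)/' h.py; sed -i 's/c\[...,2\]-.009)/c[...,2]-.006)/' h.py
```

move_arm(
  increments="-1 1 -8 0 0 0 70;-1 1 -10 0 0 0 70;0 1 -10 0 0 0 70;0 1 -12 0.1 0.3 0.3 70;0 1 -12 0.1 0.3 0.3 70;0 0 -12 0.1 0.3 0.3 70;0 0 -10 0 0 0 70;0 0 -4 0 0 0 70",
)

```text
time: 5.2
position: [0.422, 0.2837, 0.218]
tool_rot: [0.665, 2.636, -0.151]
ft_force: [0.7, -0.6, 0.7]
grip_width: 0.729
grip_force: 0.0
```

```bash
python3 - <<'E'
from h import *
report(25,1,(-135,0,52)); print(BX,BY); look()
E
```

```text
t 5.2 tip bay [-156.9434   -0.8945   49.1451] dTCP mm [18.9804 -9.8629  2.5975] dRot [ 0.0824 -0.2638 -0.021 ] 0.2771930911273791 F [ 0.6959 -0.5648  0.7183] q [ 0.2795  0.433  -1.2113  2.0522  0.9785  1.0934 -0.3597]
[ 0.8796 -0.4756  0.    ] [0.4756 0.8796 0.    ]
roll n 6741 x z yawdeg [-83.6216  43.4646] -2.7136257542381825 yext [-50.0474  48.2356] res 1.4593701079472319
plate z med 1.8137554407138992
```

move_arm(
  increments="4.4 -2.4 1 0 0 0 70;4.4 -2.4 1 0 0 0 70;4.4 -2.4 0 0 0 0 70;4.4 -2.4 0 0 0 0 70;2.2 -1.2 0 0 0 0 70;2.2 -1.2 0 0 0 0 70;2.2 -1.2 0 0 0 0 70;2.2 -1.2 0 0 0 0 70",
)

```text
time: 5.92
position: [0.4491, 0.2698, 0.2222]
tool_rot: [0.666, 2.634, -0.149]
ft_force: [-1.9, 1.6, 2.1]
grip_width: 0.724
grip_force: 1.2
```

move_arm(
  increments="2.2 -1.2 0 0 0 0 70;2.2 -1.2 0 0 0 0 70;2.2 -1.2 0 0 0 0 70;2.2 -1.2 0 0 0 0 70;2.2 -1.2 0 0 0 0 70;2.2 -1.2 0 0 0 0 70;2.2 -1.2 0 0 0 0 70;2.2 -1.2 0 0 0 0 70",
)

```text
time: 6.58
position: [0.4669, 0.2599, 0.2219]
tool_rot: [0.666, 2.634, -0.149]
ft_force: [-1.1, 0.8, 1.4]
grip_width: 0.725
grip_force: 0.9
```

```bash
python3 - <<'E'
from h import *
report(25,1,(-85,0,52)); look()
E
```

```text
t 6.5833 tip bay [-105.8961   -0.252    53.1664] dTCP mm [18.1352 -9.8115 -1.295 ] dRot [ 0.0316 -0.1263  0.0028] 0.13020455052972552 F [-1.1458  0.8478  1.4252] q [ 0.3302  0.4621 -1.1792  2.0064  1.0066  1.0774 -0.2759]
roll n 9802 x z yawdeg [-55.2679  43.3387] -0.6593700370384253 yext [-50.7621  56.2277] res 1.362757543079168
plate z med 1.8172679259189253
```

move_arm(
  increments="2.2 -1.2 0 0 0 0 70;2.2 -1.2 0 0 0 0 70;2.2 -1.2 0 0 0 0 70;2.2 -1.2 0 0 0 0 70;2.2 -1.2 0 0 0 0 70;2.2 -1.2 0 0 0 0 70;1.8 -1 0 0 0 0 70;1 -0.5 0 0 0 0 70",
)

```text
time: 7.3
position: [0.483, 0.251, 0.2219]
tool_rot: [0.667, 2.634, -0.149]
ft_force: [-0.8, 0.4, 0.3]
grip_width: 0.724
grip_force: 0.0
```

move_arm(
  increments="0 0 0 0 0 0 70;-3 1.6 0 0 0 0 70;-6 3.3 4 0 0 0 70;-6 3.3 14 0 0 0 70;-4 2 20 0 0 0 70;0 0 20 0 0 0 70;0 0 12 0 0 0 70;0 0 0 0 0 0 70",
)

```text
time: 7.97
position: [0.4635, 0.263, 0.2947]
tool_rot: [0.664, 2.63, -0.145]
ft_force: [0.6, 0.2, -0.2]
grip_width: 0.723
grip_force: 0.0
```

```bash
python3 - <<'E'
from h import *
report(45,1,(-60,0,115)); p=look(); save(p,"w3.png")
E
```

```text
t 7.9667 tip bay [-109.7459    1.5733  126.2202] dTCP mm [ -2.1428  -0.182  -47.3788] dRot [ -9.5446 -17.4612  -0.0872] 19.899790576029307 F [ 0.6051  0.1735 -0.2104] q [ 0.4442  0.3473 -1.2953  1.9494  0.8574  1.1346 -0.1373]
roll n 8425 x z yawdeg [-31.8821  43.2098] -0.8322324045965029 yext [-50.9182  55.6158] res 0.46893471800177405
plate z med 1.8312722984239502
```

View pics/w3.png

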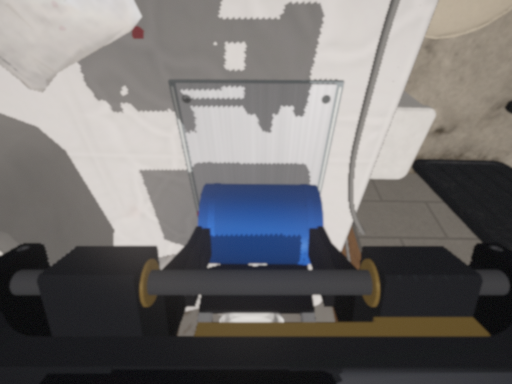

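```bash
cat >> h.py <<'E'
def edges(p):
    # intersect pixel rays with plane z=.0035 ; front outer edge dark strip (max vertical gradient)
    g=cv2.GaussianBlur(cv2.cvtColor(p["frame"],cv2.COLOR_RGB2GRAY),(3,3),0).astype(float); C=camR(p); o=np.array(p["position"])
    def pt(u,v,h):
        d=C@np.array([(u-p["cx"])/p["fx"],(v-p["cy"])/p["fy"],1]); return bay(o+d*((h-o[2])/d[2]))
    return g,pt
E
python3 - <<'E'
from h import *
p=ctrl.get_image("wrist"); g,pt=edges(p)
A=[]
for u in range(182,335,3):
    col=g[70:95,u]; d=np.diff(col); v=70+d.argmin()+.5; A.append(pt(u,v,.0015))
A=np.array(A); k=np.polyfit(A[:,1],A[:,0],1); r=abs(A[:,0]-np.polyval(k,A[:,1]))<2; k=np.polyfit(A[r,1],A[r,0],1); print("front edge fit deg",np.degrees(np.arctan(k[0])),"x at y0",k[1],r.sum(),r.size)
for nm,lo,hi,sg in(("left",168,200,-1),("right",322,348,1)):
    E=[]
    for v in range(95,165,3):
        row=g[v,lo:hi]; d=np.diff(row)*sg; u=lo+d.argmax()+.5; E.append(pt(u,v,.0015))
    E=np.array(E); k=np.polyfit(E[:,0],E[:,1],1)
    for _ in range(3):
        r=abs(E[:,1]-np.polyval(k,E[:,0]))<2; k=np.polyfit(E[r,0],E[r,1],1)
    print(nm,"deg",np.degrees(np.arctan(k[0])),"y at -130",np.polyval(k,-130),"at 0",k[1],r.sum(),r.size)
E
```

```text
front edge fit deg 0.23365118086708137 x at y0 -164.70647016633788 42 51
left deg -1.9786320296392352 y at -130 -76.0158635987768 at 0 -80.5070227534383 11 24
right deg -0.401262886599977 y at -130 70.00961510983073 at 0 69.09916361496181 20 24
```

move_arm(
  increments="1 0 -4 -1.2 -2.2 0 70;1 -1 -7 -1.2 -2.2 0 70;1 0 -9 -1.2 -2.2 0 70;1 -1 -9 -1.2 -2.2 0 70;1 -1 -9 -1.2 -2.2 0 70;2 -1 -9 -1.2 -2.2 0 70;1 -1 -9 -1.2 -2.2 0 70;1 0 -6 -1.1 -2.1 0 70",
)

```text
time: 8.73
position: [0.4718, 0.2559, 0.2276]
tool_rot: [0.58, 2.301, -0.245]
ft_force: [-1.1, -0.8, 0.4]
grip_width: 0.72
grip_force: 0.0
```

move_arm(
  increments="0 0 0 0 0 0 70;0 0 0 0 0 0 70;0 0 0 0 0 0 70;0 0 0 0 0 0 70;0 0 0 0 0 0 70;0 0 0 0 0 0 70;0 0 0 0 0 0 70;0 0 0 0 0 0 70",
)

```text
time: 9.4
position: [0.4727, 0.2564, 0.2302]
tool_rot: [0.582, 2.3, -0.242]
ft_force: [0.1, -0.1, -0.2]
grip_width: 0.727
grip_force: 0.0
```

```bash
python3 - <<'E'
from h import *
report(45,1,(-48,1,92)); p=look(); save(p,"w4.png")
E
```

```text
t 9.4 tip bay [-47.3897  -0.552   97.5049] dTCP mm [-0.3076  1.5396 -5.8958] dRot [-0.0033 -0.1963  0.0625] 0.2060088078177032 F [ 0.0558 -0.1438 -0.1736] q [ 0.161   0.4112 -1.0571  2.0664  1.3229  1.1701 -0.5347]
roll n 18008 x z yawdeg [-31.8009  43.3805] -0.8349519677076233 yext [-51.8153  57.3491] res 0.49603838207913026
plate z med 1.8134843122407682
```

View pics/w4.png

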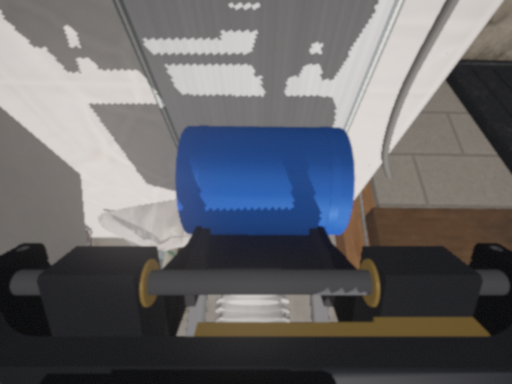

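move_arm(
  increments="0 0 -3 0 0 0 70;0 0 -3 0 0 0 70;0 0 -2 0 0 0 70;0 0 -1 0 0 0 70;0 0 -1 0 0 0 70;0 0 0 0 0 0 70;0 0 0 0 0 0 70;0 0 0 0 0 0 70",
)

```text
time: 10.12
position: [0.4726, 0.2565, 0.2202]
tool_rot: [0.582, 2.3, -0.243]
ft_force: [-0.9, 0.3, 2.2]
grip_width: 0.723
grip_force: 0.8
```

```bash
cat > path.py <<'E'
import sys
from h import *
c0,th0,c1,n=map(float,sys.argv[1:5]); c=np.linspace(c0,c1,int(n)+1)
th=np.radians(th0)+(c-c0)/42
s=np.clip(c+17,0,13); zc=44-s**2/84
K=np.stack([c+42*np.sin(th),zc+42*np.cos(th)],1); d=np.diff(K,axis=0)
for i,k in enumerate(d): print(i,round(c[i+1],1),round(np.degrees(th[i+1])),(BX*k[0]).round(2)[:2],round(k[1],2))
E
python3 path.py -32 -31 0 32
```

```text
0 -31.0 -30 [ 1.64 -0.89] 0.5
1 -30.0 -28 [ 1.65 -0.89] 0.48
2 -29.0 -27 [ 1.66 -0.9 ] 0.46
3 -28.0 -26 [ 1.67 -0.9 ] 0.44
4 -27.0 -24 [ 1.68 -0.91] 0.42
5 -26.0 -23 [ 1.69 -0.91] 0.4
6 -25.0 -21 [ 1.69 -0.92] 0.38
7 -24.0 -20 [ 1.7  -0.92] 0.35
8 -23.0 -19 [ 1.71 -0.92] 0.33
9 -22.0 -17 [ 1.72 -0.93] 0.31
10 -21.0 -16 [ 1.72 -0.93] 0.29
11 -20.0 -15 [ 1.73 -0.93] 0.26
12 -19.0 -13 [ 1.73 -0.94] 0.24
13 -18.0 -12 [ 1.74 -0.94] 0.22
14 -17.0 -11 [ 1.74 -0.94] 0.19
15 -16.0 -9 [ 1.75 -0.94] 0.16
16 -15.0 -8 [ 1.75 -0.95] 0.11
17 -14.0 -6 [ 1.75 -0.95] 0.06
18 -13.0 -5 [ 1.75 -0.95] 0.02
19 -12.0 -4 [ 1.76 -0.95] -0.03
20 -11.0 -2 [ 1.76 -0.95] -0.08
21 -10.0 -1 [ 1.76 -0.95] -0.13
22 -9.0 0 [ 1.76 -0.95] -0.17
23 -8.0 2 [ 1.76 -0.95] -0.22
24 -7.0 3 [ 1.76 -0.95] -0.27
25 -6.0 4 [ 1.76 -0.95] -0.32
26 -5.0 6 [ 1.76 -0.95] -0.36
27 -4.0 7 [ 1.75 -0.95] -0.41
28 -3.0 9 [ 1.75 -0.95] -0.14
29 -2.0 10 [ 1.75 -0.95] -0.16
30 -1.0 11 [ 1.74 -0.94] -0.18
31 0.0 13 [ 1.74 -0.94] -0.21
```

move_arm(
  increments="1.6 -0.9 0.2 0 0 0 70;1.65 -0.9 0.4 0 0 0 70;1.65 -0.9 0.4 0 0 0 70;1.65 -0.9 0.4 0 0 0 70;1.7 -0.9 0.4 0 0 0 70;1.7 -0.9 0.4 0 0 0 70;1.7 -0.9 0.35 0 0 0 70;1.7 -0.9 0.35 0 0 0 70",
)

```text
time: 10.78
position: [0.4862, 0.2492, 0.2231]
tool_rot: [0.582, 2.3, -0.243]
ft_force: [-1.9, -0.6, 3.9]
grip_width: 0.724
grip_force: 1.9
```

```bash
python3 - <<'E'
from h import *
report(45,1,(-48,1,92)); look()
E
```

```text
t 10.7833 tip bay [-32.0405  -0.5596  90.3544] dTCP mm [-13.7978   8.8089   1.2798] dRot [ 0.019  -0.1957  0.0562] 0.20448649510785577 F [-1.8785 -0.5881  3.8742] q [ 0.1659  0.4333 -1.0351  2.0579  1.3522  1.1566 -0.5318]
roll n 19796 x z yawdeg [-23.6062  43.3507] -0.8879681527623934 yext [-51.7735  57.511 ] res 0.4751803334276153
plate z med 1.8216560236776511
```

move_arm(
  increments="1.7 -0.9 0.3 0 0 0 70;1.7 -0.95 0.3 0 0 0 70;1.7 -0.9 0.3 0 0 0 70;1.75 -0.95 0.25 0 0 0 70;1.75 -0.9 0.2 0 0 0 70;1.75 -0.95 0.15 0 0 0 70;1.75 -0.95 0.15 0 0 0 70;1.75 -0.95 0.1 0 0 0 70",
)

```text
time: 11.5
position: [0.5001, 0.2417, 0.2247]
tool_rot: [0.582, 2.3, -0.243]
ft_force: [-0.6, -1.4, 3.4]
grip_width: 0.724
grip_force: 2.0
```

```bash
python3 - <<'E'
from h import *
report(45,1,(-48,1,92)); look()
E
```

```text
t 11.5 tip bay [-16.3285  -0.5429  91.9818] dTCP mm [-27.6439  16.2794  -0.3684] dRot [ 0.0164 -0.2048  0.053 ] 0.21219730675129786 F [-0.5774 -1.4419  3.3852] q [ 0.1827  0.4392 -1.0245  2.0433  1.3622  1.1418 -0.5084]
roll n 21409 x z yawdeg [-15.4523  43.2692] -0.9263885582188086 yext [-51.8313  57.497 ] res 0.45702783105007616
plate z med 1.8209978961394482
```

move_arm(
  increments="1.75 -0.95 0 0 0 0 70;1.75 -0.95 -0.1 0 0 0 70;1.75 -0.95 -0.1 0 0 0 70;1.75 -0.95 -0.15 0 0 0 70;1.75 -0.95 -0.2 0 0 0 70;1.75 -0.95 -0.2 0 0 0 70;1.75 -0.95 -0.2 0 0 0 70;1.75 -0.95 -0.2 0 0 0 70",
)

```text
time: 12.22
position: [0.5144, 0.2341, 0.224]
tool_rot: [0.582, 2.299, -0.243]
ft_force: [0.8, -2.5, 7.6]
grip_width: 0.723
grip_force: 3.2
```

```bash
python3 - <<'E'
from h import *
report(45,1,(-48,1,92)); look()
E
```

```text
t 12.2167 tip bay [ 0.0828 -0.3166 91.4085] dTCP mm [-42.0214  23.8625   0.3615] dRot [ 0.031  -0.1333  0.0483] 0.1451239814063716 F [ 0.7725 -2.5     7.6145] q [ 0.1951  0.4511 -1.0102  2.0285  1.379   1.1281 -0.4912]
roll n 23257 x z yawdeg [-6.7751 42.055 ] -0.8920416841195822 yext [-51.965   57.3593] res 0.45265945928410983
plate z med 1.818814061423316
```

move_arm(
  increments="1.75 -0.95 -0.25 0 0 0 70;1.75 -0.95 -0.3 0 0 0 70;1.75 -0.95 -0.35 0 0 0 70;1.75 -0.95 -0.25 0 0 0 70;1.75 -0.95 -0.1 0 0 0 70;1.4 -0.75 0 0 0 0 70;0 0 0 0 0 0 70;0 0 0 0 0 0 70",
)

```text
time: 12.93
position: [0.5246, 0.2287, 0.2229]
tool_rot: [0.582, 2.299, -0.242]
ft_force: [-0.6, -1.7, 6.6]
grip_width: 0.728
grip_force: 3.2
```

```bash
python3 - <<'E'
from h import *
report(45,1,(-48,1,92)); p=look(); save(p,"w5.png")
E
```

```text
t 12.9333 tip bay [11.5695 -0.2654 90.3159] dTCP mm [-52.1369  29.2819   1.465 ] dRot [ 0.021  -0.1223  0.059 ] 0.1374432161978958 F [-0.6032 -1.7147  6.647 ] q [ 0.2031  0.4608 -0.9997  2.0176  1.3908  1.1184 -0.4798]
roll n 25017 x z yawdeg [-1.0884 41.3021] -0.9730922356243195 yext [-52.0129  57.3639] res 0.4537047409400725
plate z med 1.8186458489992705
```

View pics/w5.png

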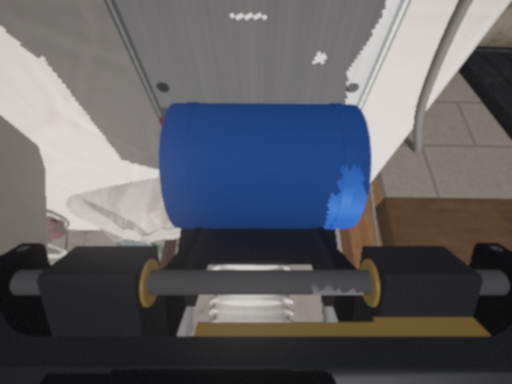

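```bash
python3 - <<'E'
from h import *
p=ctrl.get_image("wrist"); g,pt=edges(p); hsv=cv2.cvtColor(p["frame"],cv2.COLOR_RGB2HSV); H,S,V=[hsv[...,i].astype(int) for i in range(3)]
red=((H<10)|(H>168))&(S>90); red[:90]=0; red[200:]=0; red[:,:130]=0; red[:,390:]=0
for v,u in np.argwhere(red): print(u,v,p["frame"][v,u],pt(u,v,.0035).round(1)[:2])
for n in("scene","top"):
    q=ctrl.get_image(n); g,pt=edges(q); hsv=cv2.cvtColor(q["frame"],cv2.COLOR_RGB2HSV); H,S,V=[hsv[...,i].astype(int) for i in range(3)]
    red=((H<10)|(H>168))&(S>90)
    L=[(u,v,pt(u,v,.0035).round(1)[:2].tolist()) for v,u in np.argwhere(red)]; L=[l for l in L if abs(l[2][0])<20 and abs(l[2][1])<85]; print(n,L)
    r=ctrl.find_in("roll_center",q)[:1]; print(r and bay(r[0]["centre"]), r and r[0]["score"])
E
```

```text
160 117 [118  75  76] [ -4.8 -74. ]
161 117 [119  66  67] [ -4.8 -73.3]
162 117 [113  60  69] [ -4.8 -72.5]
160 118 [115  60  62] [ -3.7 -74.3]
161 118 [119  49  56] [ -3.7 -73.6]
162 118 [112  51  69] [ -3.7 -72.8]
160 119 [114  62  63] [ -2.7 -74.7]
161 119 [117  51  58] [ -2.7 -73.9]
160 120 [118  62  64] [ -1.6 -75. ]
161 120 [116  50  61] [ -1.6 -74.3]
160 121 [121  62  63] [ -0.5 -75.4]
161 121 [116  51  63] [ -0.5 -74.6]
160 122 [122  70  72] [  0.6 -75.7]
161 122 [113  56  69] [  0.6 -75. ]
161 123 [108  66  80] [  1.7 -75.3]
scene [(np.int64(226), np.int64(238), [6.4, -66.9]), (np.int64(227), np.int64(238), [5.8, -69.4]), (np.int64(228), np.int64(238), [5.2, -71.9]), (np.int64(229), np.int64(238), [4.5, -74.5]), (np.int64(226), np.int64(239), [1.7, -65.8]), (np.int64(227), np.int64(239), [1.1, -68.3]), (np.int64(228), np.int64(239), [0.5, -70.8]), (np.int64(229), np.int64(239), [-0.1, -73.4]), (np.int64(230), np.int64(239), [-0.7, -75.9]), (np.int64(226), np.int64(240), [-2.9, -64.7]), (np.int64(227), np.int64(240), [-3.5, -67.2]), (np.int64(228), np.int64(240), [-4.1, -69.8
[... 333 characters left out ...]
7), np.int64(245), [4.3, 60.8]), (np.int64(178), np.int64(245), [3.7, 58.3]), (np.int64(173), np.int64(246), [2.2, 71.1]), (np.int64(174), np.int64(246), [1.6, 68.7]), (np.int64(175), np.int64(246), [1.0, 66.2]), (np.int64(176), np.int64(246), [0.4, 63.8]), (np.int64(177), np.int64(246), [-0.2, 61.4]), (np.int64(178), np.int64(246), [-0.8, 58.9]), (np.int64(173), np.int64(247), [-2.3, 71.6]), (np.int64(174), np.int64(247), [-2.9, 69.2]), (np.int64(175), np.int64(247), [-3.5, 66.8]), (np.int64(176), np.int64(247), [-4.1, 64.4]), (np.int64(177), np.int64(247), [-4.7, 61.9]), (np.int64(178), np.int64(247), [-5.3, 59.5])]
[-30.7095   4.6539  60.3   ] 0.81
top []
[-19.607   11.4528  77.6   ] 0.47
```

move_arm(
  increments="0 0 0.5 0 0 0 70;0 0 0.5 0 0 0 70;0 0 0.7 0 0 0 70;0 0 1 0 0 0 70;0 0 2 0 0 0 70;0 0 3 0 0 0 70;0 0 4 0 0 0 70;0 0 4 0 0 0 70",
)

```text
time: 13.9
position: [0.5238, 0.2291, 0.2381]
tool_rot: [0.581, 2.301, -0.242]
ft_force: [-0.2, -0.3, 0.0]
grip_width: 0.723
grip_force: 0.0
```

```bash
python3 - <<'E'
from h import *
report(45,1,(-48,1,92)); look()
E
```

```text
t 13.9 tip bay [ 10.3621  -0.2215 105.1964] dTCP mm [-51.3287  28.8915 -13.7246] dRot [-0.0246 -0.2544 -0.0016] 0.2556312006524355 F [-0.1889 -0.2794  0.0364] q [ 0.2219  0.4329 -1.0191  2.0099  1.3555  1.1167 -0.4444]
roll n 23102 x z yawdeg [-2.1707 41.3116] -0.8738420430913221 yext [-52.3169  57.0113] res 0.4493603998704382
plate z med 1.8213422794791132
```

move_arm(
  increments="-3.5 1.9 0 0 0 0 70;-3.5 1.9 -2 0 0 0 70;0 0 -4 0 0 0 70;0 0 -4 0 0 0 70;0 0 -2.5 0 0 0 70;0 0 -1 0 0 0 70;0 0 -0.8 0 0 0 70;0 0 0 0 0 0 70",
)

```text
time: 14.62
position: [0.5171, 0.2325, 0.2236]
tool_rot: [0.582, 2.3, -0.243]
ft_force: [0.5, -0.6, 1.2]
grip_width: 0.728
grip_force: 0.4
```

```bash
python3 - <<'E'
from h import *
report(45,1,(-48,1,92)); look()
E
```

```text
t 14.6167 tip bay [ 3.0907 -0.6147 90.8943] dTCP mm [-44.7042  25.525    0.7339] dRot [ 0.0307 -0.2051  0.064 ] 0.2169958714617114 F [ 0.5049 -0.6428  1.2364] q [ 0.1978  0.4535 -1.0073  2.0255  1.3807  1.1251 -0.4868]
roll n 22784 x z yawdeg [-1.8619 41.341 ] -0.9081702970750027 yext [-52.1921  57.1226] res 0.4524511581885676
red n 17 med [ -2.7265 -73.8347   0.2338] yext [-75.5115 -72.038 ] fit [ -1.2862 -97.469 ]
plate z med 1.829677069291855
```

move_arm(
  increments="0.6 -0.3 -0.2 0 0 0 70;0.6 -0.3 0 0 0 0 70;0.4 -0.3 0 0 0 0 70;0 0 0 0 0 0 70;0 0 0.4 0 0 0 70;0 0 0.6 0 0 0 70;0 0 1 0 0 0 70;0 0 3 0 0 0 70",
)

```text
time: 15.33
position: [0.5183, 0.2317, 0.2281]
tool_rot: [0.582, 2.301, -0.243]
ft_force: [-0.8, -0.0, 0.5]
grip_width: 0.726
grip_force: 0.0
```

```bash
python3 - <<'E'
from h import *
report(45,1,(-150,0,130)); look()
E
```

```text
t 15.3333 tip bay [ 4.3031 -0.6965 95.1726] dTCP mm [-136.0672   73.9447   34.2723] dRot [ 0.0006 -0.2818  0.0288] 0.2833044163196151 F [-0.7987 -0.0453  0.4505] q [ 0.2053  0.4459 -1.012   2.0219  1.3709  1.1224 -0.4735]
roll n 22498 x z yawdeg [-1.1541 41.3287] -0.8764609651010987 yext [-52.3127  57.0232] res 0.45576848605301035
red n 17 med [ -1.7364 -74.169    0.1683] yext [-75.3197 -71.6449] fit [  -1.6194 -121.5913]
plate z med 1.8268981173436174
```

move_arm(
  increments="0 0 5 0 0 0 70;-2 1 6 0 0 0 70;-8 4 4 0 0 0 70;-14 7 4 0 0 0 70;-16 9 4 0 0 0 70;-16 9 4 0 0 0 70;-16 9 4 0 0 0 70;-8 4 2 0 0 0 70",
)

```text
time: 16.05
position: [0.4355, 0.2771, 0.2622]
tool_rot: [0.577, 2.301, -0.239]
ft_force: [0.4, 0.2, -0.0]
grip_width: 0.73
grip_force: 0.0
```

move_arm(
  increments="0 0 0 0 0 0 70;0 0 0 0 0 0 70;0 0 0 0 0 0 70;0 0 0 0 0 0 70;0 0 0 0 0 0 70;0 0 0 0 0 0 70;0 0 0 0 0 0 70;0 0 0 0 0 0 70",
)

```text
time: 16.72
position: [0.4387, 0.2745, 0.2613]
tool_rot: [0.583, 2.3, -0.243]
ft_force: [0.4, -0.3, -0.0]
grip_width: 0.725
grip_force: 0.0
```

```bash
python3 - <<'E'
from h import *
s=report(45,1,(-150,0,130)); look()
p=ctrl.get_image("scene"); cv2.imwrite("pics/s9.png",cv2.resize(p["frame"][100:340,100:420,::-1],None,fx=2.2,fy=2.2))
for t in("tape","soap"): print(t,[np.round(r["centre"],3) for r in ctrl.find_in(t,p)[:1]])
E
```

```text
t 16.7167 tip bay [-85.9279  -0.8897 128.5576] dTCP mm [-56.5257  31.1124   0.9962] dRot [ 0.0032 -0.2279  0.0696] 0.23832026635280962 F [ 0.3849 -0.2568 -0.0418] q [ 0.1669  0.328  -1.1282  2.0728  1.2166  1.2018 -0.5068]
roll n 9217 x z yawdeg [-1.1341 41.3478] -0.8584112518868459 yext [-51.7423  56.4628] res 0.4798343661034048
red n 41 med [  0.1366 -69.8012   0.236 ] yext [-74.0976  70.1774] fit [-0.0058 -0.5884]
plate z med 1.8364971053458525
tape [array([0.411, 0.334, 0.026])]
soap []
```

View pics/s9.png

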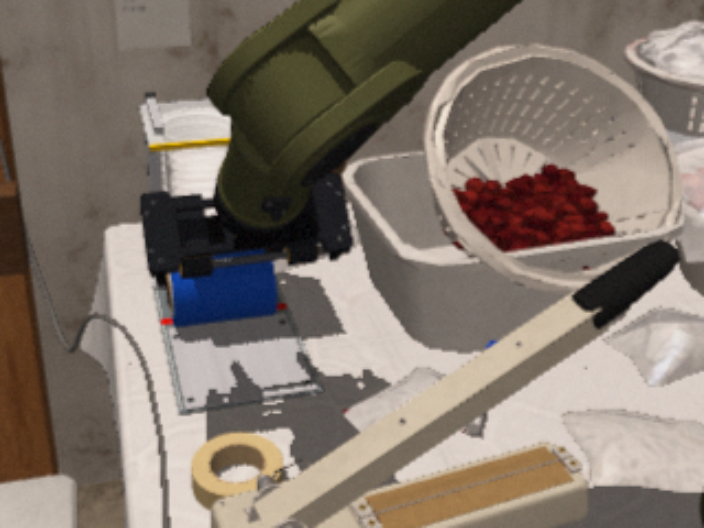

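The scene view shows the roll resting between the red line ends at (167,321) and (282,307), with the arm clear. The roll is about 0.5 mm off the line and about 1° off square. The tape (238,470) and tub are undisturbed, so I'm handing in.

```bash
python3 -c "
from bench import ctrl
print(ctrl.close_job())"
```

```text
the job is handed in; nothing more can be done
None
```

The roll is stopped under the guard, about 0.5 mm from the stop line and about 1° off square as measured by the wrist camera, with the arm clear, and the job was handed in at about 17 s of the 51 s allowed (no verdict came back).

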